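# Take the lantern off its charging stand

## Robot

A 7-joint arm with a two-finger parallel gripper is mounted at the origin on the work surface. World frame = base frame: x ahead of the robot, y to its left, z up, the work surface at z = 0. Lengths are in m, angles in rad, forces in N, time in s.
With the tool pointing down it reaches from about 0.4 to 0.85 m from the base axis. Payload 4.5 kg.
Tool frame: the origin (TCP) lies at the very end of the fingers, on their centre line; the grasp point (between the pads) lies 19 mm behind it; z points along the fingers, y is the line along which they close (so a half turn about z gives the same grasp; the last joint's range is limited). The gripper opens to 88 mm and grips with 3 to 60 N. Pads are 18 mm wide; open, the fingers measure 123 mm over their backs; the gripper's body (75 mm by 187 mm) begins 45 mm behind the grasp point.
Start: joints at [-1.194, 0.689, -0.195, 1.565, 0.157, 0.902, -0.215], TCP at [0.21, 0.589, 0.239] pointing down, gripper open.
Joint ranges: [-3.01, 3.01], [-0.46, 2.08], [-1.47, 1.51], [0.13, 2.56], [-1, 4.14], [0.04, 2.09], [-2.66, 2.66]. Speed limits (rad/s): [2.57, 2.57, 3.14, 3.14, 3.14, 3.14, 3.14].

## Interface

Orientations are given as a unit quaternion [x, y, z, w].
In Python, from plant import r gives the robot as it stands. The module is installed in compiled form; this text tells all that it offers.
- The arm moves only by the shell command python3 -m pendant 'ROWS' [FORCE]. ROWS is JSON, one flat list of numbers, 7 for each row, row after row: the opening, from 0 (shut) to 1 (fully open), then the shift along the tool's x, y, z scaled (see below), then the turn, a rotation vector about the tool's x, y, z scaled (see below). A call has 1 to 12 rows; each row is the pose to reach, as a shift and turn from the pose commanded when the call began, along the tool's axes at that moment; what a row does not reach only later rows make up. The controller multiplies each number of a shift by 0.15 m and each number of a turn by pi/2 rad. A row lasts 1/10 s, in which the tool goes at most 50 mm and 8.59 degrees, less where a joint would pass 70% of its speed; a pose out of reach is approached as far as the arm can. A call with a number of a shift or a turn outside -1 to 1 is refused whole. A call with a gripper value outside its range is refused whole. The fingers move at their own pace and stop on an object; FORCE is the grip in N (left out, the last holds). Time passes only in rows, so rows that repeat a pose let the fingers close. It gives the time, the measured TCP pose, the force, the opening and the grip force at its end, in the units of the state.
- r.get_state(): the state, without advancing time (a new reading comes with each control period).
- r.snapshot(name): name is "side" or "top" or "wrist"; returns a dict with "img" (384x512x3 uint8, red, green, blue), "mtx" (3x3 intrinsics, pixels), "cam_to_world" (4x4, takes a point from camera to world coordinates). Camera axes: x right, y up, looking along -z (the intrinsics and any distortion apply to the point x, -y, -z); pixel columns grow to the right and rows downward; lengths in m; the calibration is good to about 2 mm. A picture is of the moment at which its call begins. There is no depth.
- r.finish_job(): hands the job in; it is judged then, once.
The state is a dict: "clock": time; "q": joint angles; "qd": joint speeds; "joint_torque": joint torques, N m; "tool_pos": TCP position; "eef_rot": TCP orientation; "contact_force": force on the tool from outside, world axes, zero at the start; "moment": the same for the moment, N m; "opening": opening from 0.0 (shut) to 1.0 (fully open); "finger_force": force on a finger pad.
Only numpy, scipy, OpenCV 4.12 (cv2) and the standard library are available. Lean on these libraries where they do the work, as an engineer would, in place of code of your own. Each camera call takes 0.05 s, during which the arm holds its last target. There are 200 camera calls.

## Task

The power is back, so take the yellow lantern off its charging stand: press the red pedal gently all the way down to its stop to draw the latch, swing the folded-down carrying handle up, lift the lantern clear of the stand by that handle, hanging upright, and set it down gently, standing upright wholly on the round cork mat, then let go. Do not bang or lean hard on the stand, and leave everything else on the ledge where it is.

Things in the scene. Friction and masses are not known exactly. Their poses are not given: they have to be found in the camera images.
- stand: Grey charging stand, fixed: round plinth 172 mm across, 40 mm high. Origin: centre of its underside; z up; -x is the front (pedal side). A black ring on top (120 mm outside, 105 mm inside, 7 mm high) locates the lantern's foot. At the front a brass latch (88 to 107 mm ahead of the centre, top 83 mm above the ledge) hooks two prongs over the foot flange.
- pedal (a joint): Angle of the red spring pedal at the stand's front, rad: 0 up at rest, 0.4 down on its stop; takes 3 to 11 N at the pad point and springs back. Pad 88 mm long, 58 wide, 7 thick, hinged about a level axis along the stand's y, 90 mm ahead of its centre and 36 mm above the ledge; it slopes up towards its free end by 0.2 rad at rest, down by 0.2 rad on the stop.
- pedal_pad (a point): Point to press on the upper face of the pedal: mid-width, 58 mm from its hinge line; moves with the pedal (about 23 mm down to the stop).
- latch (a joint): Position of the brass latch, m: 0 hooked over the lantern's foot, about 0.012 drawn back (lantern free). The pedal draws it as it goes down, fully only at the stop; it then stays drawn.
- lantern: Round yellow lantern, 110 mm diameter (too wide to grip), 135 mm high, 0.35 to 0.7 kg, upright on the stand, 40 mm above the ledge. Origin: centre of its underside; z up; x, y level. Black foot flange 100 mm across, 8 mm thick, then a 72 mm neck up to 26 mm, then the drum. The handle turns about an axis along its y, 105 mm above the underside.
- bail (a joint): Angle of the carrying handle about its pivot, rad: 0 folded level to the lantern's -x side (towards the pedal), 1.57 straight up, 2.8 over to the other side. It starts nearly folded and stays where it is left (stiff hinge, about 0.05 N m).
- bail_grip (a point): Middle of the handle's red crossbar, a round bar 10 mm thick and 100 mm long parallel to the lantern's y, 75 mm from the pivot axis; two steel side wires 132 mm apart. Folded, there are 15 mm between bar and drum; straight up, the bar's centre is 180 mm above the lantern's underside and 45 mm above its top.
- mat: Round cork mat, 160 mm diameter, 6 mm thick, fixed on the ledge to the left or right of the stand. Origin: centre of its underside.
- dish: Round grey ceramic dish, 150 mm across and 22 mm high, with a key ring in it, on the other side of the stand. Bystander. Origin: centre of its underside.
- tin: Round closed polish tin, 84 mm across, 34 mm high. Bystander. Origin: centre of its underside.
- shoehorn: Flat red plastic shoehorn, about 190 mm long, 46 mm wide, 5 mm thick. Bystander. Origin: middle of its underside, x along it.
- brush: Shoe brush with wooden back, 150 by 46 mm, 40 mm high. Bystander. Origin: centre of its underside, x along it.
- cream: Jar of shoe cream, 60 mm across, 65 mm high. Bystander. Origin: centre of its underside.
Mind the look-alikes: they are no part of the job. Several things have the shape of the mat; the one meant has the colours described above. Of the things that look like the lantern, the smaller one is meant.

How it is judged:
By the outcome, as a careful person would: the job done as asked, in the order asked, and still so for the second after the job is handed in, with the robot touching nothing.
It also fails if it takes over 67 s, if anything falls off the work surface, if the arm or the gripper's body presses on something with over 40 N, if the wrist force passes 120 N, or if a joint passes its speed limit or range.

## Working session

There is one attempt and no reset: what is moved stays moved. The work goes in short steps, Python scripts to look and compute and a shell command to move; the robot and the scene stay as the last step left them, time stands still between calls to the robot, and variables do not carry over. Pictures are saved under pics/ and viewed, at most 10 in all, crops included, and the job is handed in when it is done.

```bash
mkdir -p pics
python3 - <<'E'
from plant import r
import cv2, numpy as np, pickle
d={n:r.snapshot(n) for n in("side","top","wrist")}
pickle.dump(d,open("s0.pkl","wb"))
for n in("side","top"): cv2.imwrite(f"pics/{n}0.png",d[n]["img"][:,:,::-1])
for n in d: print(n,d[n]["mtx"].round(1).tolist(),d[n]["cam_to_world"].round(3).tolist(), [k for k in d[n]])
s=r.get_state();print(s["clock"],s["tool_pos"],s["eef_rot"],s["contact_force"])
E
```

```text
side [[353.2, 0.0, 255.5], [0.0, 353.2, 190.4], [0.0, 0.0, 1.0]] [[0.814, 0.329, -0.478, -0.095], [-0.58, 0.469, -0.666, -0.878], [0.006, 0.82, 0.573, 0.792], [0.0, 0.0, 0.0, 1.0]] ['img', 'mtx', 'cam_to_world']
top [[491.6, 0.0, 260.1], [0.0, 491.6, 188.8], [0.0, 0.0, 1.0]] [[0.001, 0.989, -0.151, 0.228], [-1.0, -0.002, -0.02, -0.089], [-0.02, 0.151, 0.988, 1.707], [0.0, 0.0, 0.0, 1.0]] ['img', 'mtx', 'cam_to_world']
wrist [[298.2, 0.0, 256.9], [0.0, 298.2, 186.2], [0.0, 0.0, 1.0]] [[0.335, -0.891, -0.306, 0.13], [0.942, 0.317, 0.11, 0.617], [-0.002, -0.325, 0.946, 0.383], [0.0, 0.0, 0.0, 1.0]] ['img', 'mtx', 'cam_to_world']
0.15 [0.2099715  0.58818024 0.23809521] [ 1.70536697e-01  9.85351078e-01 -6.94333258e-04 -7.43456813e-05] [-0.4100122  -0.11088694 -0.02860198]
```

View pics/top0.png

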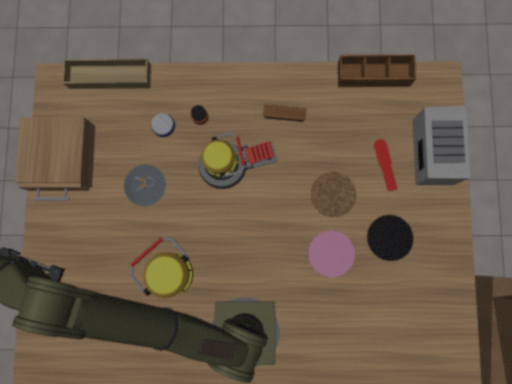

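View pics/side0.png

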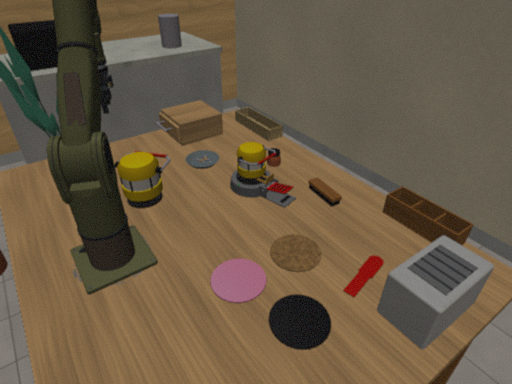

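The candidate lanterns are the small one on the stand (top 218,158; side 252,160) and a larger one standing free (top 167,274). I choose the small one. The round discs are the cork mat (top 333,194), pink (332,253), black (390,238) and the grey dish (145,185). I choose the cork one. The pedal is at (262,153) and the brush, jar, tin and shoehorn are bystanders. Next is a close crop and measurement.

```bash
cat > h.py <<'E'
import numpy as np, cv2, pickle
def ray(s,uv):
    K=s["mtx"];T=s["cam_to_world"];u,v=uv
    d=np.array([(u-K[0,2])/K[0,0],-(v-K[1,2])/K[1,1],-1.]);d=T[:3,:3]@d
    return T[:3,3],d/np.linalg.norm(d)
def onz(s,uv,z):
    o,d=ray(s,uv);return o+d*(z-o[2])/d[2]
def tri(pairs):
    A=np.zeros((3,3));b=np.zeros(3);R=[ray(*p) for p in pairs]
    for o,d in R:
        M=np.eye(3)-np.outer(d,d);A+=M;b+=M@o
    p=np.linalg.solve(A,b);return p,[float(np.linalg.norm((np.eye(3)-np.outer(d,d))@(p-o)))for o,d in R]
def proj(s,p):
    T=s["cam_to_world"];c=T[:3,:3].T@(np.asarray(p)-T[:3,3]);K=s["mtx"]
    return np.array([K[0,2]-K[0,0]*c[0]/c[2],K[1,2]+K[1,1]*c[1]/c[2]])
def mask(s,lo,hi,roi):
    h=cv2.cvtColor(s["img"],cv2.COLOR_RGB2HSV);m=cv2.inRange(h,np.array(lo),np.array(hi))
    z=np.zeros_like(m);a,b,c,d=roi;z[b:d,a:c]=m[b:d,a:c];return z
def blobs(m,amin=15):
    n,l,st,c=cv2.connectedComponentsWithStats(m);return [(st[i].tolist(),c[i].round(1).tolist(),l==i) for i in range(1,n) if st[i][4]>=amin]
E
python3 - <<'E'
from h import *
d=pickle.load(open("s0.pkl","rb"))
t,s=d["top"],d["side"]
a=cv2.resize(t["img"][120:200,185:285],None,fx=4,fy=4,interpolation=cv2.INTER_CUBIC)
b=cv2.resize(s["img"][135:215,220:320],None,fx=4,fy=4,interpolation=cv2.INTER_CUBIC)
cv2.imwrite("pics/crop.png",np.hstack([a,b])[:,:,::-1])
for n,im,roi in(("top",t,(185,120,285,200)),("side",s,(220,135,320,215))):
    for nm,lo,hi in(("yel",(22,150,100),(35,255,255)),("red",(0,150,90),(6,255,255)),("red2",(172,150,90),(180,255,255))):
        for x in blobs(mask(im,lo,hi,roi),8):print(n,nm,x[0],x[1])
for nm,im,roi in(("top",t,(300,165,365,222)),("side",s,(262,228,330,276))):
    B=max(blobs(mask(im,(8,60,40),(22,255,150),roi)),key=lambda x:x[0][4]);print(nm,"mat",B[0],B[1],onz(im,B[1],.006))
E
```

```text
top yel [202, 141, 30, 32, 481] [218.4, 154.6]
top red [237, 137, 8, 28, 58] [240.2, 150.5]
top red [246, 142, 27, 21, 363] [259.1, 152.1]
side yel [237, 142, 27, 20, 415] [250.8, 150.9]
side yel [263, 162, 3, 6, 10] [264.2, 164.9]
side yel [238, 166, 10, 6, 16] [241.9, 168.6]
side yel [249, 169, 12, 4, 16] [254.4, 170.6]
side red [261, 153, 15, 9, 24] [267.8, 157.1]
side red [267, 182, 26, 12, 124] [279.9, 187.6]
top mat [300, 165, 65, 57, 3705] [332.0, 193.0] [ 0.47217123 -0.30575882  0.006     ]
side mat [262, 228, 68, 48, 3240] [295.7, 251.3] [ 0.47085433 -0.30690768  0.006     ]
```

View pics/crop.png

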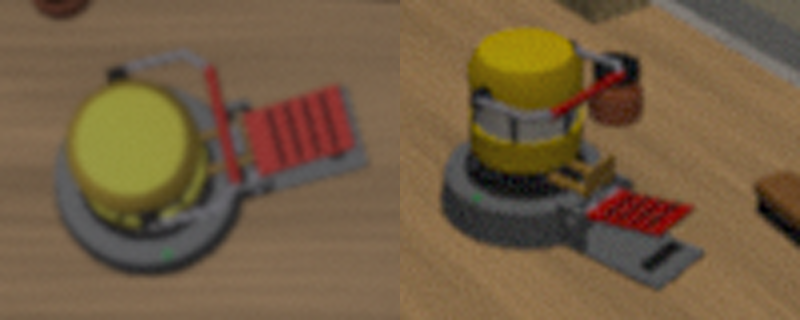

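The crop confirms the choice: a yellow lantern on the grey stand, the red bar folded over toward the pedal (top crop (210,68)–(232,180)), and the brass prongs and red pad to its right. The small lantern is the one on the stand. Now triangulating.

Run:
```python
from h import *
d=pickle.load(open("s0.pkl","rb"))
t,s=d["top"],d["side"]
for nm,a,b in(("barA",(237.5,137),(276,153.5)),("barB",(243,165),(258.8,163.3)),("barmid",(240.2,150.8),(267.6,158)),("padmid",(259.1,152.1),(279.9,187.6))):
    p,e=tri([(t,a),(s,b)]);print(nm,p.round(4),np.round(e,4))
# lantern lid, top z .175: circle
for c in(((135/4)+185,(143/4)+120),): print("lid",onz(t,c,.175))
print("lid side",onz(s,(220+130/4,135+50/4),.175))
print("plinth rough top ",onz(t,(185+150/4,120+178/4),.03))
print("bail pad red ends top",onz(t,(246,155),.04),onz(t,(273,148),.05))
T=d["wrist"]["cam_to_world"]; 
from scipy.spatial.transform import Rotation as R
Rt=R.from_quat([.1705367,.98535,-.000694,0]).as_matrix(); print("tool axes",Rt.round(3).tolist()); print("cam in tool",(Rt.T@(T[:3,3]-[.20997,.58818,.2381])).round(4),(Rt.T@T[:3,:3]).round(3).tolist())
def ell(im,roi,seed):
    x0,y0,x1,y1=roi;lab=cv2.cvtColor(im["img"],cv2.COLOR_RGB2LAB).astype(int)
    print(im["img"][seed[1]-2:seed[1]+3,seed[0]-2:seed[0]+3].mean((0,1)),im["img"][y0+2,x0+2],im["img"][y1-2,x1-2])
ell(t,(300,165,367,222),(333,194));ell(s,(262,228,330,276),(296,252))
```

```text
barA [0.6367 0.0149 0.1536] [0.0015 0.0015]
barB [ 0.5444 -0.0035  0.1516] [0.0017 0.0017]
barmid [0.5907 0.0058 0.1537] [0.0015 0.0015]
padmid [ 0.6091 -0.0524  0.0491] [0.0001 0.0001]
lid [0.56850757 0.07364523 0.175     ]
lid side [0.57058349 0.06988095 0.175     ]
plinth rough top  [0.56955734 0.07552223 0.03      ]
bail pad red ends top [ 0.60088936 -0.00668066  0.04      ] [ 0.62306558 -0.10029979  0.05      ]
tool axes [[-0.942, 0.336, -0.0], [0.336, 0.942, -0.001], [-0.0, -0.001, -1.0]]
cam in tool [ 0.0849  0.     -0.1449] [[0.001, 0.946, 0.325], [1.0, -0.001, -0.0], [0.0, 0.325, -0.946]]
[93.6  74.8  54.56] [118  95  75] [120  98  75]
[104.32  79.88  49.52] [134 108  75] [137 108  72]
```

```bash
python3 -m pendant '[1,0,0,-1,0,0,0, 1,0,0,-1,0,0,0, 1,0,0,-1,0,0,0, 1,0,0,-1,0,0,0]'
for i in 1 2 3 4; do python3 -m pendant '[1,-0.973,-0.693,0,0,0,0, 1,-0.973,-0.693,0,0,0,0, 1,-0.973,-0.693,0,0,0,0, 1,-0.973,-0.693,0,0,0,0]'; done
python3 -m pendant '[1,0,0,0,0,0,0.8, 1,0,0,0,0,0,0.8, 1,0,0,0,0,0,0.8, 1,0,0,0,0,0,0.8, 1,0,0,0,0,0,0.8, 1,0,0,0,0,0,0.8, 1,0,0,0,0,0,0.8, 1,0,0,0,0,0,0.8, 1,0,0,0,0,0,0.8]'
python3 -m pendant '[1,0,0,0,0,0,0.8, 1,0,0,0,0,0,0.8, 1,0,0,0,0,0,0.8, 1,0,0,0,0,0,0.8, 1,0,0,0,0,0,0.8, 1,0,0,0,0,0,0.8, 1,0,0,0,0,0,0.8, 1,0,0,0,0,0,0.8, 1,0,0,0,0,0,0.8, 1,0,0,0,0,0,0.8]'
python3 - <<'E'
from h import *
from plant import r
d={n:r.snapshot(n) for n in("side","top","wrist")};pickle.dump(d,open("s1.pkl","wb"))
s=r.get_state();print(s["clock"],s["q"].round(2),s["tool_pos"],s["eef_rot"])
w=d["wrist"];cv2.imwrite("pics/w1.png",w["img"][:,:,::-1])
for p in((.5695,.0715,.175),(.5907,.0058,.153),(.609,-.052,.049)):print(proj(w,p))
E
```

```text
clock: 0.55
tool_pos: [0.2107, 0.592, 0.3963]
eef_rot: [0.171, 0.985, 0.007, 0.001]
contact_force: [-0.7, 0.3, -1.1]
opening: 1.001
finger_force: 0.0
clock: 0.95
tool_pos: [0.3153, 0.4375, 0.3881]
eef_rot: [0.173, 0.985, -0.001, 0.001]
contact_force: [0.9, 0.3, -0.3]
opening: 0.996
finger_force: 0.0
clock: 1.35
tool_pos: [0.4172, 0.2902, 0.3881]
eef_rot: [0.173, 0.985, -0.001, 0.0]
contact_force: [0.2, 0.5, 0.8]
opening: 0.997
finger_force: 0.0
clock: 1.75
tool_pos: [0.5193, 0.143, 0.388]
eef_rot: [0.173, 0.985, -0.001, 0.0]
contact_force: [0.7, -0.7, -0.7]
opening: 0.999
finger_force: 0.0
clock: 2.15
tool_pos: [0.6213, -0.0042, 0.3876]
eef_rot: [0.173, 0.985, -0.001, -0.0]
contact_force: [-0.3, 0.4, -0.0]
opening: 1.0
finger_force: 0.0
clock: 3.05
tool_pos: [0.6198, 0.001, 0.3878]
eef_rot: [0.719, 0.695, -0.001, -0.0]
contact_force: [0.3, 0.5, -0.9]
opening: 1.005
finger_force: 0.0
clock: 4.05
tool_pos: [0.6198, 0.001, 0.3878]
eef_rot: [0.99, 0.142, -0.001, 0.0]
contact_force: [0.1, -0.6, -0.7]
opening: 0.999
finger_force: 0.0
4.2 [-0.38  0.6   0.59  1.38 -0.34  1.26 -1.06] [0.61997533 0.00089873 0.38829285] [ 9.89729975e-01  1.42949138e-01 -3.31392330e-04 -1.06492960e-04]
[191.81772027 178.96521388]
[247.17148741 172.77737261]
[285.70182421 154.46055867]
```

View pics/w1.png

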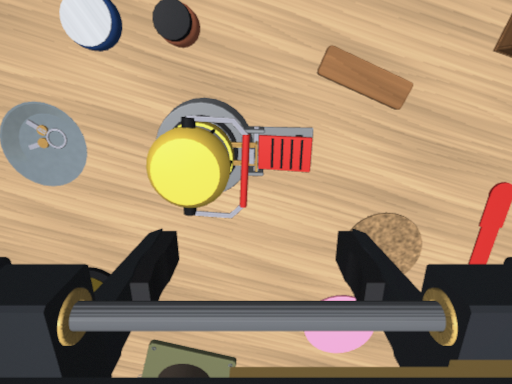

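The wrist view shows the lantern lid at (190,165), the red bar from (245,137) to (243,206), the pedal pad at (258–312, 134–172) and the cork mat at (390,242). The dish, tin, jar, brush and shoehorn lie apart. Measuring from wrist and top/side next.

Run:
```python
from h import *
w=pickle.load(open("s1.pkl","rb"))["wrist"];d0=pickle.load(open("s0.pkl","rb"));t,s=d0["top"],d0["side"]
def ends(m):
    P=np.argwhere(m)[:,::-1].astype(float);c=P.mean(0);u=np.linalg.svd(P-c)[2][0] if len(P)<900 else np.linalg.eigh(np.cov((P-c).T))[1][:,1]
    k=(P-c)@u;return c,u,k
W=[b for b in blobs(mask(w,(0,150,60),(8,255,255),(225,115,330,215)),20)]
for b in W:print(b[0],b[1])
bar=min(W,key=lambda b:b[1][0] if b[0][3]>40 else 999)
pad=[b for b in W if b[1][0]>255]
def barends(im,m):
    c,u,k=ends(m); 
    if abs(u[1])>abs(u[0]): u,k=(u,k) if u[1]>0 else (-u,-k)
    else: u,k=(u,k) if u[0]<0 else (-u,-k)
    return c+u*(k.min()),c+u*(k.max())
tb=[b for b in blobs(mask(t,(0,150,90),(6,255,255),(185,120,245,200)),8)][0]
e1,e2=barends(w,bar[2]);f1,f2=barends(t,tb[2]);g1,g2=np.array((276,153.5)),np.array((258.8,163.3))
print(e1,e2,f1,f2)
for a,b,c in((e1,f1,g1),(e2,f2,g2),((e1+e2)/2,(f1+f2)/2,(g1+g2)/2)):
    p,e=tri([(w,a),(t,b)]);q,ee=tri([(w,a),(t,b),(s,c)]);print("bar",p.round(4),np.round(e,4),q.round(4),np.round(ee,4))
pm=np.any([b[2] for b in pad],0).astype(np.uint8)
R=cv2.minAreaRect(np.argwhere(pm)[:,::-1].astype(np.float32));bx=cv2.boxPoints(R);print("padbox",bx)
for q in bx:print(onz(w,q,.05).round(4))
p,e=tri([(w,R[0]),(t,(259.1,152.1)),(s,(279.9,187.6))]);print("padmid",p.round(4),np.round(e,4))
# lid ellipse
for n,im,roi in(("w",w,(140,110,235,215)),("t",t,(185,120,240,200))):
    m=max(blobs(mask(im,(22,150,150),(35,255,255),roi)),key=lambda b:b[0][4]);print(n,m[0],m[1])
# mat
lb=cv2.GaussianBlur(cv2.cvtColor(w["img"],cv2.COLOR_RGB2GRAY),(7,7),0)
for n,im,roi,z in(("w",w,(345,205,435,290),.006),("t",t,(300,165,367,222),.006),("s",s,(262,228,330,276),.006)):
    g=cv2.GaussianBlur(im["img"],(5,5),0)[:,:,0];a,b,c,d=roi;sub=g[b:d,a:c];th,mm=cv2.threshold(sub,0,255,cv2.THRESH_BINARY_INV+cv2.THRESH_OTSU)
    z0=np.zeros(g.shape,np.uint8);z0[b:d,a:c]=mm;B=max(blobs(z0),key=lambda x:x[0][4])
    cn=max(cv2.findContours(B[2].astype(np.uint8),0,1)[0],key=cv2.contourArea);E=cv2.fitEllipse(cv2.convexHull(cn));print(n,"mat",np.round(E[0],1),np.round(E[1],1),B[0],onz(im,E[0],z).round(4))
```

```text
[240, 135, 10, 72, 480] [244.3, 169.5]
[258, 135, 54, 37, 1598] [284.4, 152.7]
[245.8597378  134.85800961] [242.6396226  206.07413733] [236.91835587 137.0199965 ] [243.55317569 164.10943743]
bar [0.6374 0.0196 0.1447] [0.0015 0.0015] [0.6383 0.0188 0.1509] [0.0024 0.0024 0.0028]
bar [ 0.5446 -0.0029  0.1561] [0.0018 0.0018] [ 0.5448 -0.0035  0.1527] [0.0028 0.0014 0.0016]
bar [0.5914 0.0085 0.1473] [0.0017 0.0017] [0.592  0.0082 0.1504] [0.0021 0.0018 0.0013]
padbox [[256.79205 168.11948]
 [259.11505 133.27435]
 [311.6814  136.77878]
 [309.3584  171.6239 ]]
[ 0.5732 -0.0127  0.05  ]
[6.301e-01 3.000e-04 5.000e-02]
[ 0.6489 -0.083   0.05  ]
[ 0.5925 -0.0993  0.05  ]
padmid [ 0.6105 -0.0506  0.0467] [0.0017 0.002  0.0008]
w [147, 125, 78, 81, 1617] [188.3, 161.1]
t [209, 144, 20, 21, 117] [220.0, 152.2]
w mat [433.2 379. ] [ 71.5 352. ] [345, 228, 73, 62, 2716] [ 0.1793 -0.5708  0.006 ]
t mat [332.9 193.9] [45.5 45.9] [311, 171, 45, 46, 1627] [ 0.469  -0.3087  0.006 ]
s mat [295.5 253. ] [38.3 52. ] [270, 234, 52, 39, 1560] [ 0.4655 -0.3123  0.006 ]
```

Run:
```python
from h import *
w=pickle.load(open("s1.pkl","rb"))["wrist"];d0=pickle.load(open("s0.pkl","rb"));t,s=d0["top"],d0["side"]
m=mask(w,(0,0,0),(180,255,45),(170,105,210,220))
for b in blobs(m,12):print("black",b[0],b[1],onz(w,b[1],.145).round(4))
print(onz(w,(188.5,166),.145))
m=mask(t,(0,0,0),(180,255,45),(195,125,240,180))
for b in blobs(m,5):print("blackT",b[0],b[1],onz(t,b[1],.145).round(4))
def lid(im,roi,z):
    mk=mask(im,(20,120,60),(36,255,255),roi);B=max(blobs(mk),key=lambda b:b[0][4])
    return mk,B
for n,im,roi in(("w",w,(140,110,236,215)),("t",t,(195,125,237,185)),("s",s,(230,138,270,180))):
    mk,B=lid(im,roi,.175);print(n,B[0],B[1])
# plinth rim: grey, compare wrist
h=cv2.cvtColor(w["img"],cv2.COLOR_RGB2HSV);print(h[112,200],h[108,205],h[150,152])
c,=[np.array([.5765,.081])]
for nm,p in(("ax top",(*c,.175)),("foot",(*c,.04)),("pivots",(*c+.066*np.array([.974,.225]),.145)),("p2",(*c-.066*np.array([.974,.225]),.145))):print(nm,proj(w,p).round(1),proj(t,p).round(1),proj(s,p).round(1))
a=cv2.resize(w["img"][90:220,130:330],None,fx=4,fy=4,interpolation=cv2.INTER_CUBIC)
for p,z,rr in((c,.175,.055),(c,.04,.086),(c,.145,.055)):
    q=[(proj(w,(p[0]+rr*np.cos(k),p[1]+rr*np.sin(k),z))-[130,90])*4 for k in np.linspace(0,6.28,60)]
    cv2.polylines(a,[np.int32(q)],True,(0,255,0),1)
cv2.imwrite("pics/chk.png",a[:,:,::-1])
```

```text
black [181, 117, 14, 11, 105] [187.8, 122.1] [0.6318 0.0968 0.145 ]
black [185, 208, 11, 7, 67] [189.7, 210.9] [0.5112 0.068  0.145 ]
[0.57510163 0.08361463 0.145     ]
blackT [236, 166, 2, 3, 5] [236.4, 166.8] [0.5384 0.019  0.145 ]
blackT [221, 173, 3, 4, 9] [221.8, 174.1] [0.5145 0.0661 0.145 ]
blackT [212, 176, 7, 3, 9] [214.9, 177.1] [0.5047 0.0883 0.145 ]
blackT [220, 178, 6, 1, 6] [222.5, 178.0] [0.5017 0.0637 0.145 ]
w [146, 122, 88, 86, 5735] [189.9, 164.8]
t [202, 140, 35, 37, 961] [218.4, 157.3]
s [237, 141, 29, 22, 474] [251.2, 151.4]
[109  12 164] [107  14 164] [ 24 166 220]
ax top [185.6 171.8] [216.5 153.3] [252.1 145.9]
foot [203.8 149.4] [220.7 162. ] [252.1 176.5]
pivots [190.1 115.4] [213.2 136.2] [263.5 146.9]
p2 [191.1 210.6] [221.8 174.8] [240.  159.5]
```

View pics/chk.png

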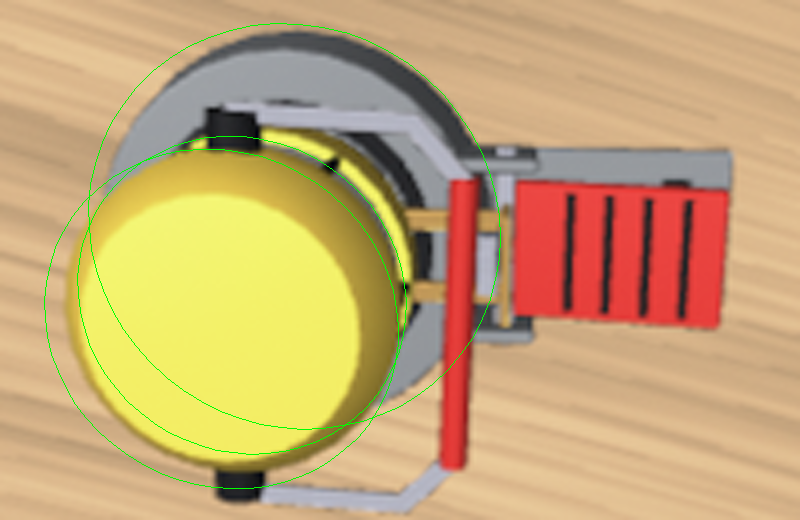

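The check circles and hinge lugs (wrist (188,122) and (190,211)) put the lantern axis at about (0.572, 0.082). The bar middle is at (0.591, 0.008, 0.150) and the pedal point at about (0.614, -0.064, 0.051), which matches the sizes given. I'll tilt the tool and go to the pedal.

```bash
python3 -m pendant '[0,-0.16,0.4,1,0.389,0,0.027, 0,-0.16,0.4,1,0.389,0,0.027, 0,-0.16,0.4,1,0.389,0,0.027, 0,-0.16,0.4,1,0.389,0,0.027, 0,-0.16,0.4,1,0.389,0,0.027, 0,-0.16,0.4,1,0.389,0,0.027, 0,-0.16,0.4,1,0.389,0,0.027]'
cat >> h.py <<'E'
from scipy.spatial.transform import Rotation as Rn
def go(target,rot=None):
    from plant import r
    s=r.get_state();R=Rn.from_quat(s["eef_rot"]).as_matrix();d=R.T@(np.array(target)-s["tool_pos"])
    print("clock",s["clock"],"pos",s["tool_pos"].round(4),"q",s["q"].round(2),"F",s["contact_force"].round(1));print("axes x,y,z",R.T.round(3).tolist());print("scaled",(d/.15).round(3))
    return R
E
python3 - <<'E'
from h import *
go((.614,-.064,.085))
E
```

```text
clock: 4.9
tool_pos: [0.615, -0.0617, 0.2403]
eef_rot: [0.947, 0.117, -0.041, -0.297]
contact_force: [-0.1, 0.9, 0.1]
opening: 0.388
finger_force: 0.0
clock 4.9 pos [ 0.615  -0.0617  0.2403] q [ 0.15  0.88  0.29  1.36 -0.71  1.41 -0.65] F [-0.1  0.9  0.1]
axes x,y,z [[0.969, 0.246, -0.009], [0.197, -0.796, -0.573], [-0.148, 0.553, -0.82]]
scaled [-0.001  0.604  0.841]
```

```bash
python3 -m pendant '[0,0,0.3,0.42,0,0,0, 0,0,0.45,0.63,0,0,0, 0,0,0.55,0.76,0,0,0, 0,0,0.604,0.841,0,0,0, 0,0,0.604,0.841,0,0,0, 0,0,0.604,0.841,0,0,0, 0,0,0.604,0.841,0,0,0, 0,0,0.604,0.841,0,0,0]'
python3 - <<'E'
from h import *
from plant import r
go((.614,-.064,.045))
s=r.snapshot("side");cv2.imwrite("pics/p2.png",cv2.resize(s["img"][110:230,200:360],None,fx=4,fy=4)[:,:,::-1])
E
```

```text
clock: 5.7
tool_pos: [0.6139, -0.066, 0.0855]
eef_rot: [0.947, 0.116, -0.041, -0.297]
contact_force: [-0.0, 0.1, -0.5]
opening: 0.001
finger_force: 0.0
clock 5.7 pos [ 0.6139 -0.066   0.0855] q [ 0.18  1.08  0.24  1.42 -0.77  1.19 -0.5 ] F [-0.   0.1 -0.5]
axes x,y,z [[0.97, 0.244, -0.009], [0.195, -0.797, -0.572], [-0.147, 0.553, -0.82]]
scaled [0.007 0.144 0.229]
```

View pics/p2.png

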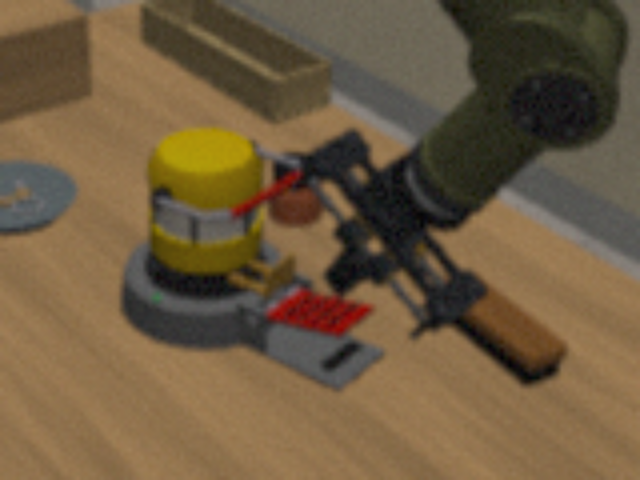

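The closed fingertip is over the pad, but the lower corner of the hand comes close to the brush (crop (510,340)). I'll check that clearance and reduce the tilt.

Run:
```python
from h import *
d=pickle.load(open("s1.pkl","rb"));w=d["wrist"];d0=pickle.load(open("s0.pkl","rb"));t=d0["top"]
for p in((329,47),(411,82),(402,108),(318,72)):print("brush w",onz(w,p,.04).round(3))
for p in((265,104),(305,108),(305,120),(264,116)):print("brush t",onz(t,p,.04).round(3))
c=np.array([.572,.082]);o=np.array([.2504,-.968]);u=np.array([.968,.2504])
for p in((329,47),(411,82),(402,108),(318,72)):
    q=onz(w,p,.04)[:2]-c;print((q@o).round(3),(q@u).round(3))
```

```text
brush w [ 0.783 -0.064  0.04 ]
brush w [ 0.772 -0.205  0.04 ]
brush w [ 0.732 -0.208  0.04 ]
brush w [ 0.745 -0.06   0.04 ]
brush t [ 0.784 -0.073  0.04 ]
brush t [ 0.769 -0.213  0.04 ]
brush t [ 0.725 -0.213  0.04 ]
brush t [ 0.741 -0.069  0.04 ]
0.194 0.167
0.328 0.122
0.321 0.083
0.181 0.132
```

```bash
python3 -m pendant '[0,0,0,0,-0.111,0,0, 0,0,0,0,-0.111,0,0, 0,0,0,0,-0.111,0,0, 0,0,0,0,-0.111,0,0]'
python3 - <<'E'
from h import *
go((.6152,-.0688,.055))
E
```

```text
clock: 6.15
tool_pos: [0.6126, -0.0662, 0.0835]
eef_rot: [0.969, 0.118, -0.033, -0.215]
contact_force: [0.1, -0.4, 0.7]
opening: 0.008
finger_force: 0.0
clock 6.15 pos [ 0.6126 -0.0662  0.0835] q [ 0.08  1.02  0.3   1.52 -0.75  1.03 -0.53] F [ 0.1 -0.4  0.7]
axes x,y,z [[0.97, 0.243, -0.013], [0.215, -0.88, -0.424], [-0.114, 0.408, -0.906]]
scaled [0.015 0.099 0.163]
```

```bash
python3 -m pendant '[0,0.015,0.014,0.03,0,0,0, 0,0.015,0.028,0.06,0,0,0, 0,0.015,0.042,0.09,0,0,0, 0,0.015,0.056,0.12,0,0,0, 0,0.015,0.07,0.15,0,0,0, 0,0.015,0.07,0.15,0,0,0]'
python3 -m pendant '[0,0,0.0057,0.012,0,0,0, 0,0,0.0114,0.024,0,0,0, 0,0,0.017,0.036,0,0,0, 0,0,0.0227,0.0485,0,0,0, 0,0,0.0227,0.0485,0,0,0]'
```

```text
clock: 6.75
tool_pos: [0.6142, -0.0653, 0.0579]
eef_rot: [0.969, 0.118, -0.033, -0.214]
contact_force: [-0.4, 0.2, 1.0]
opening: -0.004
finger_force: 0.8
clock: 7.25
tool_pos: [0.6147, -0.066, 0.0505]
eef_rot: [0.969, 0.118, -0.032, -0.214]
contact_force: [0.0, -2.4, 3.1]
opening: 0.006
finger_force: 1.6
```

```bash
python3 -m pendant '[0,0,0.0057,0.012,0,0,0, 0,0,0.0114,0.024,0,0,0, 0,0,0.017,0.036,0,0,0, 0,0,0.0227,0.0485,0,0,0, 0,0,0.0283,0.0605,0,0,0, 0,0,0.034,0.0725,0,0,0, 0,0,0.034,0.0725,0,0,0]'
python3 -m pendant '[0,0,0.0028,0.006,0,0,0, 0,0,0.0057,0.012,0,0,0, 0,0,0.0085,0.018,0,0,0, 0,0,0.0113,0.024,0,0,0, 0,0,0.0113,0.024,0,0,0]'
python3 -m pendant '[0,0,0.0028,0.006,0,0,0, 0,0,0.0057,0.012,0,0,0, 0,0,0.0085,0.018,0,0,0, 0,0,0.0085,0.018,0,0,0]'
```

```text
clock: 7.95
tool_pos: [0.6148, -0.0663, 0.0384]
eef_rot: [0.969, 0.118, -0.032, -0.213]
contact_force: [0.5, -4.2, 5.1]
opening: 0.001
finger_force: 2.5
clock: 8.45
tool_pos: [0.6148, -0.0661, 0.0346]
eef_rot: [0.969, 0.118, -0.032, -0.214]
contact_force: [0.9, -3.0, 5.6]
opening: 0.004
finger_force: 3.0
clock: 8.85
tool_pos: [0.6147, -0.0658, 0.0317]
eef_rot: [0.969, 0.118, -0.032, -0.214]
contact_force: [1.3, -3.7, 5.9]
opening: 0.003
finger_force: 3.2
```

```bash
for i in 1 2 3; do python3 -m pendant '[0,0,0.0028,0.006,0,0,0, 0,0,0.0028,0.006,0,0,0]' | egrep 'tool|contact'; done
```

```text
tool_pos: [0.6147, -0.0658, 0.0308]
contact_force: [0.5, -3.2, 6.9]
tool_pos: [0.6147, -0.0656, 0.0298]
contact_force: [0.4, -2.4, 6.0]
tool_pos: [0.6147, -0.0655, 0.0289]
contact_force: [0.0, -3.5, 6.5]
```

```bash
for i in 1 2 3; do python3 -m pendant '[0,0,0.0028,0.006,0,0,0, 0,0,0.0028,0.006,0,0,0]' | egrep 'tool|contact'; done
```

```text
tool_pos: [0.6147, -0.0655, 0.0287]
contact_force: [-0.3, -3.3, 10.6]
tool_pos: [0.6147, -0.0655, 0.0285]
contact_force: [-0.8, -3.6, 15.6]
tool_pos: [0.6148, -0.0654, 0.0282]
contact_force: [-2.7, -3.5, 19.8]
```

```bash
python3 -m pendant '[0,0,-0.014,-0.03,0,0,0, 0,0,-0.028,-0.06,0,0,0, 0,0,-0.042,-0.09,0,0,0, 0,0,-0.057,-0.12,0,0,0, 0,0,-0.071,-0.15,0,0,0, 0,0,-0.085,-0.18,0,0,0, 0,0,-0.1,-0.24,0,0,0, 0,0,-0.1,-0.24,0,0,0]' | egrep 'clock|tool|contact'
python3 - <<'E'
from h import *
from plant import r
a=np.radians(14.1);inw=np.array([-np.sin(a),np.cos(a),0]);e=np.radians(22);d=inw*np.cos(e)-np.array([0,0,1])*np.sin(e)
B=np.array([.591,.0085,.150])
R=go(B-.06*d)
x=np.array([np.cos(a),np.sin(a),0]);Rt=np.stack([x,np.cross(d,x),d],1)
print("turn",(Rn.from_matrix(R.T@Rt).as_rotvec()/(np.pi/2)).round(3))
d={n:r.snapshot(n) for n in("side","top")};pickle.dump(d,open("s2.pkl","wb"))
E
```

```text
clock: 10.85
tool_pos: [0.6151, -0.0665, 0.0653]
contact_force: [0.4, 0.5, -0.3]
clock 10.85 pos [ 0.6151 -0.0665  0.0653] q [ 0.08  1.05  0.29  1.51 -0.76  1.01 -0.51] F [ 0.4  0.5 -0.3]
axes x,y,z [[0.97, 0.244, -0.012], [0.216, -0.88, -0.423], [-0.114, 0.408, -0.906]]
scaled [-0.043 -0.441 -0.582]
turn [ 0.477  0.005 -0.006]
```

```bash
python3 -m pendant '[0.32,0,-0.14,-0.3,0,0,0, 0.32,0,-0.28,-0.6,0,0,0, 0.32,0,-0.28,-0.6,0,0,0, 0.32,0,-0.28,-0.6,0,0,0]' | egrep 'clock|tool|opening'
python3 -m pendant '[0.32,-0.043,-0.11,0.02,0.1,0,0, 0.32,-0.043,-0.16,0.02,0.19,0,0, 0.32,-0.043,-0.16,0.02,0.28,0,0, 0.32,-0.043,-0.16,0.02,0.37,0,0, 0.32,-0.043,-0.16,0.02,0.477,0.005,-0.006, 0.32,-0.043,-0.16,0.02,0.477,0.005,-0.006, 0.32,-0.043,-0.16,0.02,0.477,0.005,-0.006, 0.32,-0.043,-0.16,0.02,0.477,0.005,-0.006]' | egrep 'clock|tool|opening|rot'
python3 - <<'E'
from h import *
from plant import r
a=np.radians(14.1);inw=np.array([-np.sin(a),np.cos(a),0]);e=np.radians(22);d=inw*np.cos(e)-np.array([0,0,1])*np.sin(e)
B=np.array([.591,.0085,.150])
R=go(B+.005*d)
D={n:r.snapshot(n) for n in("side","top","wrist")};pickle.dump(D,open("s3.pkl","wb"))
w=D["wrist"];s=D["side"]
cv2.imwrite("pics/g3.png",np.hstack([cv2.resize(w["img"],(400,300)),cv2.resize(s["img"][120:210,220:340],(400,300))])[:,:,::-1])
for k in(-.05,0,.05):print("bar proj",[proj(w,B+k*np.array([np.cos(a),np.sin(a),0])).round(1)])
for b in blobs(mask(w,(0,150,60),(8,255,255),(0,0,512,384)),20):print(b[0],b[1])
E
```

```text
clock: 11.35
tool_pos: [0.6165, -0.0665, 0.1646]
opening: 0.315
clock: 12.15
tool_pos: [0.6048, -0.0446, 0.1722]
eef_rot: [0.823, 0.103, -0.069, -0.554]
opening: 0.317
clock 12.15 pos [ 0.6048 -0.0446  0.1722] q [ 0.37  1.2   0.07  1.21 -0.88  1.7  -0.53] F [-0.4 -0.1  0.3]
axes x,y,z [[0.969, 0.245, 0.001], [0.093, -0.365, -0.926], [-0.227, 0.898, -0.377]]
scaled [-0.002 -0.001  0.428]
bar proj [array([256.3, 263.1])]
bar proj [array([256.5, 205.1])]
bar proj [array([256.8, 137.9])]
[251, 139, 14, 127, 1552] [257.3, 200.3]
[386, 157, 120, 126, 7637] [447.5, 214.9]
[191, 246, 7, 5, 27] [193.9, 247.7]
```

View pics/g3.png

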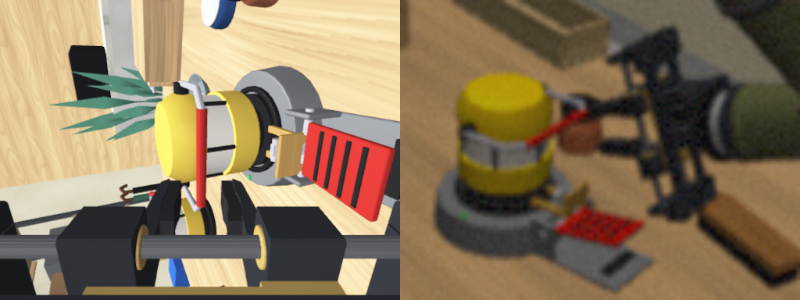

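The bar sits at wrist column 257, where the prediction is 256.5, centred between the fingers at full-image (175–235, 250). The pedal has sprung back. I advance and pinch lightly.

```bash
python3 -m pendant '[0.32,0,0,0.1,0,0,0, 0.32,0,0,0.2,0,0,0, 0.32,0,0,0.28,0,0,0, 0.32,0,0,0.34,0,0,0, 0.32,0,0,0.38,0,0,0, 0.32,0,0,0.41,0,0,0, 0.32,0,0,0.43,0,0,0, 0.32,0,0,0.43,0,0,0]'
python3 -m pendant '[0.05,0,0,0,0,0,0, 0.05,0,0,0,0,0,0, 0.05,0,0,0,0,0,0, 0.05,0,0,0,0,0,0, 0.05,0,0,0,0,0,0, 0.05,0,0,0,0,0,0]' 6
```

```text
clock: 13.1
tool_pos: [0.5898, 0.0122, 0.1471]
eef_rot: [0.823, 0.102, -0.069, -0.555]
contact_force: [0.1, 0.3, -0.6]
opening: 0.322
finger_force: 0.0
clock: 13.7
tool_pos: [0.5899, 0.0118, 0.1471]
eef_rot: [0.823, 0.102, -0.069, -0.554]
contact_force: [0.6, -1.1, 0.8]
opening: 0.109
finger_force: 6.0
```

```bash
cat > arc.py <<'E'
from h import *
from plant import r
import sys
t0,t1,n=map(float,sys.argv[1:4])
a=np.radians(14.1);x=np.array([np.cos(a),np.sin(a),0]);inw=np.array([-np.sin(a),np.cos(a),0]);up=np.array([0,0,1.])
B=np.array([.591,.0085,.150]);th0=np.degrees(np.arcsin(.005/.075));P=B+.075*np.cos(np.radians(th0))*inw-[0,0,.005]
def pose(th):
    e=np.radians(22+(th-th0)*68/(90-th0));t=np.radians(th);d=inw*np.cos(e)-up*np.sin(e)
    return P+.075*(-inw*np.cos(t)+up*np.sin(t))+.0043*d,np.stack([x,np.cross(d,x),d],1)
p0,R0=pose(t0);print("P",P,"now expected",p0.round(4),"is",r.get_state()["tool_pos"].round(4))
for k in range(1,int(n)+1):
    p,R=pose(t0+(t1-t0)*k/n);print(np.r_[(R0.T@(p-p0)/.15),Rn.from_matrix(R0.T@R).as_rotvec()/(np.pi/2)].round(3).tolist())
print("end",p.round(4))
E
python3 arc.py 3.8 46 10; python3 arc.py 46 90 10
```

```text
P [0.57276952 0.08107858 0.145     ] now expected [0.59   0.0124 0.1484] is [0.5899 0.0118 0.1471]
[0.0, -0.034, -0.01, -0.037, 0.0, 0.0]
[-0.0, -0.068, -0.018, -0.074, 0.0, -0.0]
[0.0, -0.103, -0.023, -0.111, 0.0, -0.0]
[0.0, -0.138, -0.026, -0.148, 0.0, 0.0]
[-0.0, -0.173, -0.026, -0.185, 0.0, 0.0]
[-0.0, -0.208, -0.023, -0.222, 0.0, 0.0]
[-0.0, -0.243, -0.018, -0.259, 0.0, 0.0]
[-0.0, -0.277, -0.01, -0.296, 0.0, 0.0]
[0.0, -0.311, 0.001, -0.333, 0.0, -0.0]
[-0.0, -0.344, 0.014, -0.37, 0.0, -0.0]
end [0.5849 0.0329 0.1954]
P [0.57276952 0.08107858 0.145     ] now expected [0.5849 0.0329 0.1954] is [0.5899 0.0118 0.1471]
[-0.0, -0.036, -0.005, -0.039, 0.0, -0.0]
[0.0, -0.073, -0.007, -0.077, 0.0, -0.0]
[0.0, -0.11, -0.006, -0.116, 0.0, -0.0]
[-0.0, -0.146, -0.002, -0.154, 0.0, -0.0]
[0.0, -0.182, 0.004, -0.193, 0.0, 0.0]
[0.0, -0.218, 0.014, -0.231, 0.0, 0.0]
[-0.0, -0.252, 0.026, -0.27, 0.0, 0.0]
[0.0, -0.286, 0.04, -0.309, 0.0, 0.0]
[0.0, -0.318, 0.058, -0.347, 0.0, 0.0]
[0.0, -0.349, 0.077, -0.386, 0.0, -0.0]
end [0.5728 0.0811 0.2157]
```

```bash
python3 -m pendant '[0.05,0,-0.034,-0.010,-0.037,0,0, 0.05,0,-0.068,-0.018,-0.074,0,0, 0.05,0,-0.103,-0.023,-0.111,0,0, 0.05,0,-0.138,-0.026,-0.148,0,0, 0.05,0,-0.173,-0.026,-0.185,0,0, 0.05,0,-0.208,-0.023,-0.222,0,0, 0.05,0,-0.243,-0.018,-0.259,0,0, 0.05,0,-0.277,-0.010,-0.296,0,0, 0.05,0,-0.311,0,-0.333,0,0, 0.05,0,-0.344,0.014,-0.37,0,0, 0.05,0,-0.344,0.014,-0.37,0,0, 0.05,0,-0.344,0.014,-0.37,0,0]'
```

```text
clock: 14.9
tool_pos: [0.5849, 0.0324, 0.1943]
eef_rot: [0.947, 0.117, -0.037, -0.295]
contact_force: [0.5, -2.2, 1.7]
opening: 0.109
finger_force: 6.0
```

```bash
python3 -m pendant '[0.05,0,-0.036,-0.005,-0.039,0,0, 0.05,0,-0.073,-0.007,-0.077,0,0, 0.05,0,-0.11,-0.006,-0.116,0,0, 0.05,0,-0.146,-0.002,-0.154,0,0, 0.05,0,-0.182,0.004,-0.193,0,0, 0.05,0,-0.218,0.014,-0.231,0,0, 0.05,0,-0.252,0.026,-0.27,0,0, 0.05,0,-0.286,0.04,-0.309,0,0, 0.05,0,-0.318,0.058,-0.347,0,0, 0.05,0,-0.349,0.077,-0.386,0,0, 0.05,0,-0.349,0.077,-0.386,0,0, 0.05,0,-0.349,0.077,-0.386,0,0]'
python3 - <<'E'
from h import *
from plant import r
D={n:r.snapshot(n) for n in("side","top","wrist")};pickle.dump(D,open("s4.pkl","wb"))
s=r.get_state();print(s["tool_pos"],s["opening"],s["q"].round(2))
cv2.imwrite("pics/u4.png",np.hstack([cv2.resize(D["wrist"]["img"],(400,300)),cv2.resize(D["side"]["img"][110:215,200:340],(400,300))])[:,:,::-1])
E
```

```text
clock: 16.1
tool_pos: [0.5722, 0.0806, 0.2137]
eef_rot: [0.992, 0.123, -0.001, 0.001]
contact_force: [0.7, -0.9, 0.2]
opening: 0.108
finger_force: 6.0
[0.57227546 0.07946919 0.21388887] 0.10689746700338826 [-0.55  0.73  0.59  1.76 -0.53  0.82 -1.03]
```

View pics/u4.png

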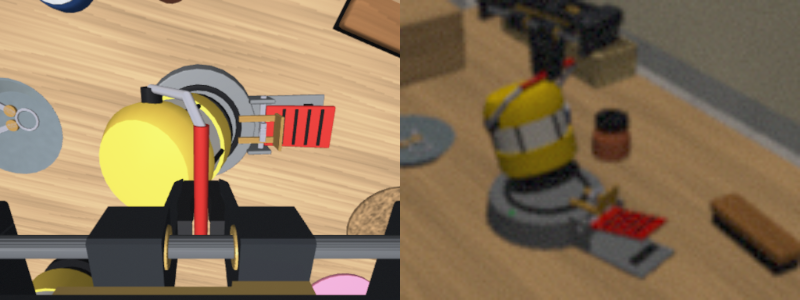

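The side view shows the lantern tipped inward by about 12°. The pinch did not slip on the bar, so the lantern turned with the tool. I rotate back about the foot's rear edge, slowly, and compare the drum's yellow mask with the original.

```bash
cat > tilt.py <<'E'
from h import *
from plant import r
d0=pickle.load(open("s0.pkl","rb"))
s=r.snapshot("side")
for n,im in(("orig",d0["side"]),("now",s)):
    m=mask(im,(20,120,60),(36,255,255),(225,125,275,185));P=np.argwhere(m)[:,::-1]
    top=[np.median(P[(P[:,1]==y),0]) for y in sorted(set(P[:,1]))]
    print(n,len(P),P.mean(0).round(1),"xmin/max",P.min(0),P.max(0),"mid by row",np.round(top[::4],1))
    b=mask(im,(0,0,0),(180,255,50),(225,168,275,190))
st=r.get_state();print(st["tool_pos"].round(4),st["contact_force"].round(1),st["clock"])
E
python3 tilt.py
python3 -m pendant '[0.05,0,0.03,0.009,0.0165,0,0, 0.05,0,0.06,0.019,0.033,0,0, 0.05,0,0.09,0.03,0.05,0,0, 0.05,0,0.119,0.041,0.067,0,0, 0.05,0,0.148,0.053,0.083,0,0, 0.05,0,0.177,0.066,0.1,0,0, 0.05,0,0.177,0.066,0.1,0,0, 0.05,0,0.177,0.066,0.1,0,0]'
python3 tilt.py
```

```text
orig 755 [252.  157.6] xmin/max [237 125] [273 183] mid by row [266.  266.  266.  251.  250.5 251.  251.  252.5 264.  240.5 251.  251.5
 264. ]
now 594 [246.6 155. ] xmin/max [229 130] [274 184] mid by row [267.  251.  245.5 244.  241.5 238.5 258.  254.  246.5 243.5 272.  267. ]
[0.5723 0.0796 0.214 ] [ 0.7 -0.8 -0.5] 16.3
clock: 17.1
tool_pos: [0.5795, 0.0537, 0.2048]
eef_rot: [0.99, 0.122, -0.009, -0.076]
contact_force: [0.5, -1.7, 2.4]
opening: 0.106
finger_force: 6.0
orig 755 [252.  157.6] xmin/max [237 125] [273 183] mid by row [266.  266.  266.  251.  250.5 251.  251.  252.5 264.  240.5 251.  251.5
 264. ]
now 659 [249.2 157. ] xmin/max [233 125] [274 184] mid by row [247.  247.5 245.  249.  248.  246.5 262.5 259.  250.  248.5 269.  272.
 268. ]
[0.5796 0.0543 0.205 ] [ 1.5 -2.4  1.9] 17.15
```

```bash
python3 -m pendant '[0.05,0,0.03,0.009,0.0165,0,0, 0.05,0,0.06,0.019,0.033,0,0, 0.05,0,0.09,0.03,0.05,0,0, 0.05,0,0.09,0.03,0.05,0,0, 0.05,0,0.09,0.03,0.05,0,0]'
python3 tilt.py
python3 -m pendant '[0.05,0,0.02,0.006,0.011,0,0, 0.05,0,0.04,0.013,0.022,0,0, 0.05,0,0.04,0.013,0.022,0,0]'
python3 tilt.py
```

```text
clock: 17.65
tool_pos: [0.5826, 0.0428, 0.1985]
eef_rot: [0.986, 0.122, -0.014, -0.115]
contact_force: [0.9, -3.0, 2.7]
opening: 0.112
finger_force: 6.0
orig 755 [252.  157.6] xmin/max [237 125] [273 183] mid by row [266.  266.  266.  251.  250.5 251.  251.  252.5 264.  240.5 251.  251.5
 264. ]
now 665 [250.2 157.7] xmin/max [234 125] [274 184] mid by row [273.  248.5 245.5 251.  250.  250.  263.5 260.5 250.  249.5 272.  270.5]
[0.5827 0.0431 0.1986] [ 0.8 -2.8  3.6] 17.7
clock: 18.0
tool_pos: [0.5833, 0.0366, 0.1944]
eef_rot: [0.984, 0.121, -0.017, -0.133]
contact_force: [0.9, -3.2, 3.1]
opening: 0.111
finger_force: 6.0
orig 755 [252.  157.6] xmin/max [237 125] [273 183] mid by row [266.  266.  266.  251.  250.5 251.  251.  252.5 264.  240.5 251.  251.5
 264. ]
now 666 [250.4 158.5] xmin/max [235 126] [274 183] mid by row [260.5 249.  245.5 246.5 251.5 250.5 263.  249.5 250.  249.5 272.  269. ]
[0.5834 0.037  0.1945] [ 0.6 -2.6  3.2] 18.05
```

```bash
python3 -m pendant '[0.05,0,0.02,0.006,0.011,0,0, 0.05,0,0.04,0.013,0.022,0,0, 0.05,0,0.04,0.013,0.022,0,0]' | egrep 'tool|contact'
python3 tilt.py
python3 - <<'E'
from h import *
from plant import r
d0=pickle.load(open("s0.pkl","rb"))["side"];s=r.snapshot("side")
for i in (d0,s):
    m=mask(i,(22,180,90),(34,255,255),(228,136,270,180));n,l,st,c=cv2.connectedComponentsWithStats(m);k=1+np.argmax(st[1:,4]);print(st[k],c[k].round(2))
cv2.imwrite("pics/v5.png",np.hstack([cv2.resize(i["img"][120:210,210:310],(400,360),interpolation=cv2.INTER_CUBIC) for i in(d0,s)])[:,:,::-1])
E
```

```text
tool_pos: [0.5846, 0.0314, 0.1907]
contact_force: [0.7, -3.2, 1.9]
orig 755 [252.  157.6] xmin/max [237 125] [273 183] mid by row [266.  266.  266.  251.  250.5 251.  251.  252.5 264.  240.5 251.  251.5
 264. ]
now 661 [250.8 159. ] xmin/max [236 128] [274 183] mid by row [249.  248.5 246.  247.5 253.5 250.  263.5 259.  250.5 250.  271. ]
[0.5847 0.0318 0.1909] [ 1.4 -3.3  3.4] 18.4
[237 142  29  20 436] [251.11 151.33]
[236 141  22  15 203] [245.78 147.33]
```

View pics/v5.png

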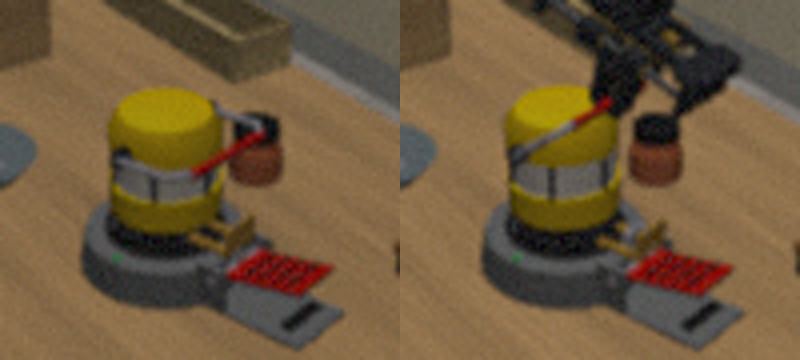

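The lantern stands upright again next to its original view (lid tops at crop (165,110) and (560,110)), with the handle about halfway up. I'll release, cage the bar loosely so it can roll, and push it the rest of the way.

```bash
python3 -m pendant '[0.15,0,0,0,0,0,0, 0.25,0,0,0,0,0,0, 0.25,0,0,0,0,0,0, 0.25,0,0,0.02,0,0,0, 0.25,0,0,0.04,0,0,0, 0.25,0,0,0.04,0,0,0]'
cat > arc2.py <<'E'
from h import *
from plant import r
st=r.get_state();R0=Rn.from_quat(st["eef_rot"]).as_matrix();p0=st["tool_pos"]
a=np.radians(14.1);x=np.array([np.cos(a),np.sin(a),0]);inw=np.array([-np.sin(a),np.cos(a),0]);up=np.array([0,0,1.])
P=np.array([.5728,.0811,.145]);D=.0103
f0=np.degrees(np.arccos(-R0[2,2]));b=p0-D*R0[:,2]-P;th0=np.degrees(np.arctan2(b[2],b@-inw));print("phi",f0,"theta",th0,"rad",np.hypot(b[2],b@inw),"lat",b@x)
rho=.075;n=10
for k in range(0,n+1):
    th=th0+(94-th0)*k/n;f=f0*(1-k/n);t=np.radians(th);g=np.radians(f);d=inw*np.sin(g)-up*np.cos(g)
    p=P+rho*(-inw*np.cos(t)+up*np.sin(t))+D*d;R=np.stack([x,np.cross(d,x),d],1)
    print(np.r_[(R0.T@(p-p0)/.15),Rn.from_matrix(R0.T@R).as_rotvec()/(np.pi/2)].round(3).tolist())
print(p)
E
python3 arc2.py; python3 tilt.py | tail -2
```

```text
clock: 19.05
tool_pos: [0.5837, 0.035, 0.185]
eef_rot: [0.981, 0.122, -0.019, -0.15]
contact_force: [0.2, -0.6, -0.5]
opening: 0.253
finger_force: 0.2
phi 17.413446051506675 theta 44.609274266618336 rad 0.07093544927155743 lat -0.0006155688681847703
[0.004, 0.013, -0.024, 0.0, 0.001, 0.0]
[0.004, -0.024, -0.043, -0.019, 0.001, 0.0]
[0.004, -0.062, -0.058, -0.039, 0.001, 0.0]
[0.004, -0.102, -0.07, -0.058, 0.001, 0.0]
[0.004, -0.142, -0.078, -0.077, 0.001, 0.0]
[0.004, -0.183, -0.082, -0.097, 0.001, 0.0]
[0.004, -0.224, -0.083, -0.116, 0.001, 0.0]
[0.004, -0.265, -0.081, -0.135, 0.001, 0.0]
[0.004, -0.305, -0.074, -0.155, 0.001, 0.0]
[0.004, -0.345, -0.064, -0.174, 0.001, 0.0]
[0.004, -0.384, -0.051, -0.193, 0.001, 0.0]
[0.57152547 0.08617411 0.2095173 ]
 268.5]
[0.5838 0.0349 0.1852] [-0.1 -0.3 -0. ] 19.1
```

```bash
python3 -m pendant '[0.25,0.004,-0.024,-0.043,-0.019,0,0, 0.25,0.004,-0.062,-0.058,-0.039,0,0, 0.25,0.004,-0.102,-0.07,-0.058,0,0, 0.25,0.004,-0.142,-0.078,-0.077,0,0, 0.25,0.004,-0.183,-0.082,-0.097,0,0, 0.25,0.004,-0.224,-0.083,-0.116,0,0, 0.25,0.004,-0.265,-0.081,-0.135,0,0, 0.25,0.004,-0.305,-0.074,-0.155,0,0, 0.25,0.004,-0.345,-0.064,-0.174,0,0, 0.25,0.004,-0.384,-0.051,-0.193,0,0, 0.25,0.004,-0.384,-0.051,-0.193,0,0]'
python3 tilt.py
python3 - <<'E'
from h import *
from plant import r
D={n:r.snapshot(n) for n in("side","wrist")};pickle.dump(D,open("s6.pkl","wb"))
w,s=D["wrist"],D["side"];P=np.array([.5728,.0811,.22])
x=np.array([.97,.2436,0])
print("exp bar up ends w",proj(w,P+.05*x),proj(w,P-.05*x),"side",proj(s,P),proj(s,P+.05*x),proj(s,P-.05*x))
for n,roi in(("wrist",(150,100,330,384)),("side",(225,110,275,160))):
    for b in blobs(mask(D[n],(0,150,60),(8,255,255),roi),5):print(n,b[0],b[1])
E
```

```text
clock: 20.2
tool_pos: [0.5716, 0.0887, 0.2105]
eef_rot: [0.992, 0.125, -0.0, -0.0]
contact_force: [0.1, -0.8, -0.7]
opening: 0.254
finger_force: 0.3
orig 755 [252.  157.6] xmin/max [237 125] [273 183] mid by row [266.  266.  266.  251.  250.5 251.  251.  252.5 264.  240.5 251.  251.5
 264. ]
now 635 [247.4 155. ] xmin/max [230 127] [274 184] mid by row [260.  249.5 246.  245.  244.  240.5 260.  256.  247.5 245.5 273.5 268. ]
[0.5718 0.0873 0.2105] [ 0.3 -1.1 -0.1] 20.25
exp bar up ends w [268.17055701 163.06925985] [265.63358985 331.74530656] side [251.23671579 135.14718948] [260.03677213 130.65070744] [241.9975302  139.86804927]
wrist [260, 162, 21, 139, 2574] [269.1, 230.5]
wrist [260, 331, 16, 8, 95] [267.3, 334.0]
side [258, 129, 4, 3, 9] [259.1, 129.9]
side [243, 134, 9, 5, 16] [247.1, 135.9]
```

The lantern tipped again (xmin 230 against 237) because the hinge stiffness transmits the push. I back off slowly so the lantern follows upright. Then I'll pinch firmly and turn the handle 1:1 with the tool.

```bash
python3 -m pendant '[0.25,0,0.03,0.003,0,0,0, 0.25,0,0.06,0.006,0,0,0, 0.25,0,0.09,0.01,0,0,0, 0.25,0,0.12,0.015,0,0,0, 0.25,0,0.15,0.02,0,0,0, 0.25,0,0.18,0.03,0,0,0, 0.25,0,0.21,0.04,0,0,0, 0.25,0,0.24,0.05,0,0,0, 0.25,0,0.24,0.05,0,0,0]' | egrep 'tool|cont|fing'
python3 tilt.py | tail -4
python3 - <<'E'
from h import *
from plant import r
D={n:r.snapshot(n) for n in("side","wrist")};pickle.dump(D,open("s7.pkl","wb"))
w,s=D["wrist"],D["side"];x=np.array([.97,.2436,0]);inw=np.array([-.2436,.97,0])
for th in(45,55,60,65,70,80):
    t=np.radians(th);b=np.array([.5728,.0811,.145])+.075*(np.array([0,0,np.sin(t)])-inw*np.cos(t));print(th,proj(w,b+.045*x).round(1),proj(s,b+.05*x).round(1),proj(s,b-.05*x).round(1))
for n,roi in(("wrist",(150,100,340,384)),("side",(225,110,285,165))):
    for b in blobs(mask(D[n],(0,150,60),(8,255,255),roi),5):
        P=np.argwhere(b[2])[:,::-1];k=P[:,1].min();print(n,b[0],b[1],"top row x",P[P[:,1]<k+6].mean(0))
E
```

```text
tool_pos: [0.5807, 0.0501, 0.2023]
contact_force: [-0.3, 0.4, 0.6]
finger_force: 0.0
orig 755 [252.  157.6] xmin/max [237 125] [273 183] mid by row [266.  266.  266.  251.  250.5 251.  251.  252.5 264.  240.5 251.  251.5
 264. ]
now 720 [252.3 159.1] xmin/max [237 126] [274 184] mid by row [263.  255.  252.5 252.  252.  253.  251.  251.  258.5 251.  251.5 265. ]
[0.5807 0.0505 0.2024] [-0.   0.3 -0. ] 21.3
45 [299.1 165.6] [271.  140.2] [253.3 150. ]
55 [281. 170.] [269.  137.4] [251.1 147. ]
60 [270.1 172. ] [267.8 136.1] [250.  145.6]
65 [258.  173.8] [266.6 134.8] [248.7 144.4]
70 [244.9 175.3] [265.3 133.8] [247.4 143.2]
80 [216.7 177.5] [262.7 131.9] [244.7 141.3]
wrist [315, 139, 25, 16, 282] [326.5, 144.5] top row x [326.85616438 141.46575342]
wrist [334, 154, 6, 38, 79] [338.0, 178.3] top row x [339.  156.5]
wrist [314, 160, 11, 20, 209] [318.8, 169.3] top row x [319.07692308 162.53846154]
wrist [238, 162, 21, 139, 2509] [247.7, 230.9] top row x [249.21666667 165.75      ]
wrist [313, 188, 11, 3, 31] [318.0, 189.0] top row x [318. 189.]
wrist [239, 331, 17, 10, 130] [246.5, 335.0] top row x [246.56666667 333.62222222]
side [249, 137, 11, 6, 23] [254.0, 139.3] top row x [254.         139.26086957]
side [268, 157, 3, 4, 7] [269.0, 158.7] top row x [269.         158.71428571]
side [272, 159, 3, 4, 5] [273.0, 160.8] top row x [273.  160.8]
```

```bash
cat > arc3.py <<'E'
from h import *
from plant import r
st=r.get_state();R0=Rn.from_quat(st["eef_rot"]).as_matrix();p0=st["tool_pos"]
a=np.radians(14.1);x=np.array([np.cos(a),np.sin(a),0]);inw=np.array([-np.sin(a),np.cos(a),0]);up=np.array([0,0,1.])
P=np.array([.5728,.0811,.145])
def pose(th,D=.012):
    t=np.radians(th);g=np.radians(90-th);d=inw*np.sin(g)-up*np.cos(g)
    return P+.075*(-inw*np.cos(t)+up*np.sin(t))+D*d,np.stack([x,np.cross(d,x),d],1)
def row(pr,pb):
    (p,R),(q,Q)=pr,pb;print(np.r_[(Q.T@(p-q)/.15),Rn.from_matrix(Q.T@R).as_rotvec()/(np.pi/2)].round(3).tolist())
print("to pinch");row(pose(68),(p0,R0))
print("arc")
for th in(71,74,77,80,83,86,90):row(pose(th),pose(68))
E
python3 arc3.py
```

```text
to pinch
[-0.002, -0.05, -0.006, 0.244, 0.001, 0.0]
arc
[0.0, -0.022, 0.001, -0.033, 0.0, -0.0]
[-0.0, -0.044, 0.002, -0.067, 0.0, 0.0]
[0.0, -0.066, 0.005, -0.1, 0.0, -0.0]
[-0.0, -0.087, 0.009, -0.133, 0.0, -0.0]
[0.0, -0.109, 0.014, -0.167, 0.0, -0.0]
[-0.0, -0.13, 0.021, -0.2, 0.0, -0.0]
[-0.0, -0.157, 0.031, -0.244, 0.0, -0.0]
```

```bash
python3 -m pendant '[0.25,0,-0.012,0,0.061,0,0, 0.25,0,-0.025,-0.003,0.122,0,0, 0.25,0,-0.038,-0.005,0.183,0,0, 0.25,0,-0.05,-0.006,0.244,0,0, 0.25,0,-0.05,-0.006,0.244,0,0, 0.25,0,-0.05,-0.006,0.244,0,0]' | egrep 'tool|cont|fing'
python3 -m pendant '[0.05,0,0,0,0,0,0, 0.05,0,0,0,0,0,0, 0.05,0,0,0,0,0,0, 0.05,0,0,0,0,0,0]' 25 | egrep 'tool|cont|fing|open'
python3 tilt.py | tail -4
```

```text
tool_pos: [0.5789, 0.0578, 0.2033]
contact_force: [-0.4, 0.5, -0.3]
finger_force: 0.0
tool_pos: [0.5787, 0.0592, 0.2036]
contact_force: [-0.5, 0.9, 0.4]
opening: 0.104
finger_force: 25.0
orig 755 [252.  157.6] xmin/max [237 125] [273 183] mid by row [266.  266.  266.  251.  250.5 251.  251.  252.5 264.  240.5 251.  251.5
 264. ]
now 715 [252.2 158.9] xmin/max [237 125] [274 183] mid by row [272.5 272.  252.5 251.5 252.  252.5 251.5 251.  250.5 251.  251.5 269.5]
[0.5788 0.059  0.2036] [0.1 1.1 0.6] 22.45
```

Upright and pinched with no load. Now I turn the handle 1:1, the first half first.

```bash
python3 -m pendant '[0.05,0,-0.011,0.001,-0.017,0,0, 0.05,0,-0.022,0.002,-0.033,0,0, 0.05,0,-0.033,0.003,-0.05,0,0, 0.05,0,-0.044,0.004,-0.067,0,0, 0.05,0,-0.055,0.006,-0.083,0,0, 0.05,0,-0.066,0.008,-0.1,0,0, 0.05,0,-0.066,0.008,-0.1,0,0]' | egrep 'tool|cont|fing|open'
python3 tilt.py | tail -3
```

```text
tool_pos: [0.5767, 0.0687, 0.2066]
contact_force: [1.3, 0.1, 2.2]
opening: 0.101
finger_force: 25.0
 264. ]
now 721 [252.2 159. ] xmin/max [237 126] [274 184] mid by row [247.  252.  251.5 252.  252.  252.  251.  261.  251.5 252.  262.5 268.5]
[0.5767 0.0682 0.2065] [1.1 0.6 1.6] 23.2
```

```bash
python3 -m pendant '[0.05,0,-0.011,0.001,-0.017,0,0, 0.05,0,-0.022,0.002,-0.033,0,0, 0.05,0,-0.033,0.003,-0.05,0,0, 0.05,0,-0.044,0.004,-0.067,0,0, 0.05,0,-0.055,0.005,-0.083,0,0, 0.05,0,-0.066,0.006,-0.1,0,0, 0.05,0,-0.08,0.008,-0.122,0,0, 0.05,0,-0.094,0.01,-0.144,0,0, 0.05,0,-0.094,0.01,-0.144,0,0]' | egrep 'tool|rot|cont|fing|open'
python3 tilt.py | tail -3
```

```text
tool_pos: [0.5733, 0.083, 0.2082]
eef_rot: [0.992, 0.125, 0.0, 0.001]
contact_force: [0.3, 1.4, 4.9]
opening: 0.101
finger_force: 25.0
now 730 [252.3 158.5] xmin/max [237 128] [274 184] mid by row [264.5 271.  250.5 252.  252.  252.  253.  264.  251.  251.  251.  271.
 270. ]
[0.5734 0.0825 0.2082] [0.8 1.4 5.4] 24.15
```

The lantern is upright with the handle straight up. Lifting.

```bash
python3 -m pendant '[0.05,0,0,-0.02,0,0,0, 0.05,0,0,-0.04,0,0,0, 0.05,0,0,-0.07,0,0,0, 0.05,0,0,-0.1,0,0,0, 0.05,0,0,-0.14,0,0,0, 0.05,0,0,-0.18,0,0,0, 0.05,0,0,-0.22,0,0,0, 0.05,0,0,-0.26,0,0,0, 0.05,0,0,-0.26,0,0,0]' 30 | egrep 'tool|rot|cont|fing|open'
python3 -m pendant '[0.05,0,0,-0.05,0,0,0, 0.05,0,0,-0.12,0,0,0, 0.05,0,0,-0.19,0,0,0, 0.05,0,0,-0.26,0,0,0, 0.05,0,0,-0.33,0,0,0, 0.05,0,0,-0.4,0,0,0, 0.05,0,0,-0.4,0,0,0, 0.05,0,0,-0.4,0,0,0]' | egrep 'clock|tool|rot|cont|fing|open'
python3 - <<'E'
from h import *
from plant import r
go((.469,-.309,.308))
D={n:r.snapshot(n) for n in("side","top","wrist")};pickle.dump(D,open("s8.pkl","wb"))
for n in("top","side"):
    for b in blobs(mask(D[n],(20,150,80),(36,255,255),(195,80,290,200)),20):
        print(n,b[0],b[1])
print([proj(D["side"],(.573,.082,z)).round(1) for z in(.14,.275)])
cv2.imwrite("pics/l8.png",np.hstack([cv2.resize(D["side"]["img"][80:215,190:320],(400,415)),cv2.resize(D["wrist"]["img"],(400,300))[0:300] if 0 else cv2.copyMakeBorder(cv2.resize(D["wrist"]["img"],(400,300)),0,115,0,0,0)])[:,:,::-1])
E
```

```text
tool_pos: [0.5737, 0.0809, 0.2478]
eef_rot: [0.992, 0.123, 0.001, 0.0]
contact_force: [0.3, -0.2, -4.4]
opening: 0.1
finger_force: 30.0
clock: 25.85
tool_pos: [0.5732, 0.0811, 0.3069]
eef_rot: [0.992, 0.123, -0.0, -0.0]
contact_force: [0.9, 0.3, -3.5]
opening: 0.101
finger_force: 30.0
clock 25.85 pos [0.5732 0.0811 0.3069] q [-0.59  0.62  0.65  1.65 -0.43  1.02 -1.12] F [ 0.9  0.3 -3.5]
axes x,y,z [[0.97, 0.244, -0.0], [0.244, -0.97, -0.0], [-0.0, -0.0, -1.0]]
scaled [-1.309  2.352 -0.007]
top [215, 144, 19, 21, 217] [224.9, 154.1]
top [198, 153, 18, 16, 91] [206.7, 161.5]
side [240, 117, 27, 22, 479] [252.6, 127.2]
side [237, 139, 30, 16, 213] [252.2, 149.1]
[array([251.2, 154.3]), array([251.1, 121. ])]
```

View pics/l8.png

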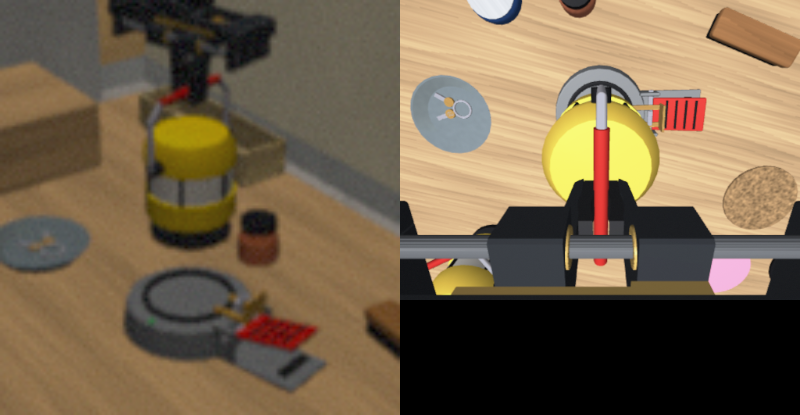

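The lantern hangs upright and clear of the stand (side crop foot at (190,235), stand at (190,310)). The load is about 3.5 N. Carrying it to the mat.

```bash
python3 -m pendant '[0.05,-0.02,0.04,0,0,0,0, 0.05,-0.06,0.11,0,0,0,0, 0.05,-0.11,0.2,0,0,0,0, 0.05,-0.175,0.31,0,0,0,0, 0.05,-0.24,0.43,0,0,0,0, 0.05,-0.305,0.55,0,0,0,0, 0.05,-0.37,0.67,0,0,0,0, 0.05,-0.4385,0.786,0,0,0,0]' | egrep 'tool|cont'
python3 -m pendant '[0.05,-0.063,0.112,0,0,0,0, 0.05,-0.126,0.224,0,0,0,0, 0.05,-0.188,0.337,0,0,0,0, 0.05,-0.25,0.45,0,0,0,0, 0.05,-0.313,0.56,0,0,0,0, 0.05,-0.376,0.674,0,0,0,0, 0.05,-0.4385,0.786,0,0,0,0]' | egrep 'tool|cont'
python3 -m pendant '[0.05,-0.063,0.112,0,0,0,0, 0.05,-0.126,0.224,0,0,0,0, 0.05,-0.188,0.337,0,0,0,0, 0.05,-0.25,0.45,0,0,0,0, 0.05,-0.305,0.55,0,0,0,0, 0.05,-0.35,0.63,0,0,0,0, 0.05,-0.39,0.7,0,0,0,0, 0.05,-0.42,0.755,0,0,0,0, 0.05,-0.4385,0.786,0,0,0,0, 0.05,-0.4385,0.786,0,0,0,0, 0.05,-0.4385,0.786,0,0,0,0]'
python3 - <<'E'
from h import *
from plant import r
go((.468,-.310,.19))
D={n:r.snapshot(n) for n in("side","top","wrist")};pickle.dump(D,open("s9.pkl","wb"))
c=np.array([.468,-.310])
for n in("side","top"):
    im=D[n]
    print(n,"exp lid",proj(im,(*c,.273)).round(1),"drum mid",proj(im,(*c,.2)).round(1),"foot",proj(im,(*c,.138)).round(1))
    for b in blobs(mask(im,(20,150,80),(36,255,255),(220,100,400,280)),20):print(b[0],b[1])
E
```

```text
tool_pos: [0.5371, -0.0521, 0.307]
contact_force: [-0.6, -0.1, -5.0]
tool_pos: [0.5016, -0.1822, 0.3071]
contact_force: [1.0, -0.0, -3.9]
clock: 28.6
tool_pos: [0.4684, -0.3095, 0.3068]
eef_rot: [0.992, 0.123, -0.0, -0.0]
contact_force: [0.3, 0.0, -4.7]
opening: 0.1
finger_force: 30.0
clock 28.6 pos [ 0.4684 -0.3095  0.3068] q [ 0.15  0.59  0.6   1.7  -0.39  0.98 -0.43] F [ 0.3  0.  -4.7]
axes x,y,z [[0.97, 0.245, -0.0], [0.245, -0.97, -0.001], [-0.001, 0.001, -1.0]]
scaled [-0.003  0.003  0.778]
side exp lid [302.7 180.5] drum mid [300.6 202.3] foot [298.9 219.5]
[290, 172, 33, 32, 844] [305.2, 188.4]
[282, 176, 8, 21, 80] [284.8, 186.8]
[281, 202, 40, 22, 342] [301.6, 215.8]
top exp lid [344.8 181.5] drum mid [341.2 185.4] foot [338.5 188.4]
[354, 187, 8, 9, 32] [357.1, 191.2]
[343, 195, 8, 8, 28] [346.9, 198.8]
```

```bash
python3 -m pendant '[0.05,0,0,0.05,0,0,0, 0.05,0,0,0.13,0,0,0, 0.05,0,0,0.22,0,0,0, 0.05,0,0,0.32,0,0,0, 0.05,0,0,0.42,0,0,0, 0.05,0,0,0.52,0,0,0, 0.05,0,0,0.61,0,0,0, 0.05,0,0,0.69,0,0,0, 0.05,0,0,0.75,0,0,0, 0.05,0,0,0.79,0,0,0, 0.05,0,0,0.81,0,0,0, 0.05,0,0,0.81,0,0,0]' | egrep 'tool|cont'
python3 -m pendant '[0.05,0,0,0.007,0,0,0, 0.05,0,0,0.014,0,0,0, 0.05,0,0,0.021,0,0,0, 0.05,0,0,0.028,0,0,0, 0.05,0,0,0.035,0,0,0, 0.05,0,0,0.042,0,0,0, 0.05,0,0,0.042,0,0,0]' | egrep 'tool|cont'
python3 -m pendant '[0.05,0,0,0.007,0,0,0, 0.05,0,0,0.014,0,0,0, 0.05,0,0,0.014,0,0,0]' | egrep 'clock|tool|cont'
```

```text
tool_pos: [0.4681, -0.3102, 0.1852]
contact_force: [-0.3, -0.0, -4.4]
tool_pos: [0.468, -0.3102, 0.1789]
contact_force: [-0.5, 1.1, -5.3]
clock: 30.95
tool_pos: [0.468, -0.3102, 0.1768]
contact_force: [-0.9, 0.8, -4.2]
```

```bash
for i in 1 2 3 4; do python3 -m pendant '[0.05,0,0,0.004,0,0,0, 0.05,0,0,0.008,0,0,0]' | egrep 'tool|cont'; done
```

```text
tool_pos: [0.4681, -0.3102, 0.1758]
contact_force: [-0.5, -0.2, -3.7]
tool_pos: [0.4682, -0.3103, 0.1746]
contact_force: [0.5, 0.4, -0.3]
tool_pos: [0.4692, -0.3105, 0.1742]
contact_force: [2.1, 1.3, 6.5]
tool_pos: [0.4696, -0.3113, 0.1741]
contact_force: [0.1, 1.9, 13.2]
```

```bash
python3 -m pendant '[0.05,0,0,-0.005,0,0,0, 0.05,0,0,-0.01,0,0,0, 0.05,0,0,-0.012,0,0,0, 0.05,0,0,-0.012,0,0,0]' 10| egrep 'tool|cont'
python3 -m pendant '[0.12,0,0,0,0,0,0, 0.2,0,0,0,0,0,0, 0.35,0,0,0,0,0,0, 0.4,0,0,0,0,0,0, 0.4,0,0,0,0,0,0, 0.4,0,0,0,0,0,0]' | egrep 'tool|cont|open|fing'
python3 - <<'E'
from h import *
from plant import r
D={n:r.snapshot(n) for n in("side","top","wrist")};pickle.dump(D,open("s10.pkl","wb"))
c=np.array([.468,-.310])
im=D["side"]
print("exp lid",proj(im,(*c,.141)).round(1),"foot",proj(im,(*c,.006)).round(1))
for b in blobs(mask(im,(20,150,80),(36,255,255),(260,190,340,280)),20):print(b[0],b[1])
for b in blobs(mask(D["wrist"],(0,150,60),(8,255,255),(200,100,320,384)),50):print("bar",b[0],b[1])
E
```

```text
tool_pos: [0.4684, -0.3107, 0.1742]
contact_force: [1.6, -1.4, 1.5]
tool_pos: [0.4679, -0.3101, 0.1739]
contact_force: [-0.2, 0.5, 0.1]
opening: 0.398
finger_force: 0.0
exp lid [299.  218.7] foot [295.7 252.3]
[279, 210, 39, 48, 1129] [298.7, 232.6]
bar [248, 161, 20, 140, 2562] [257.4, 229.8]
bar [250, 331, 16, 8, 101] [257.8, 334.2]
```

```bash
python3 -m pendant '[0.4,0,0,-0.05,0,0,0, 0.4,0,0,-0.12,0,0,0, 0.4,0,0,-0.25,0,0,0, 0.4,0,0,-0.45,0,0,0, 0.4,0,0,-0.7,0,0,0, 0.4,0,0,-0.95,0,0,0, 0.4,0,0,-1,0,0,0, 0.4,0,0,-1,0,0,0]' | egrep 'clock|tool|cont'
python3 - <<'E'
from h import *
from plant import r
D={n:r.snapshot(n) for n in("side","top","wrist")};pickle.dump(D,open("s11.pkl","wb"))
d0=pickle.load(open("s0.pkl","rb"))
im=D["side"];c=np.array([.468,-.310])
cols=((20,150,80),(36,255,255))
B=blobs(mask(im,*cols,(260,190,340,280)),20)
for b in B:
    P=np.argwhere(b[2])[:,::-1];print(b[0],b[1],"row mids",[(y,float((P[P[:,1]==y,0].min()+P[P[:,1]==y,0].max())/2)) for y in range(P[:,1].min()+6,P[:,1].max()-6,6)])
print("exp axis",[proj(im,(*c,z)).round(1) for z in(.14,.1,.05,.006)])
# mat visible around foot: contrast mask in side view vs lantern
for nm,z in(("mat edge +-y",.006),):
    for v in((.08,0),(-.08,0),(0,.08),(0,-.08),(.05,0),(-.05,0)):print(v,proj(im,(c[0]+v[0],c[1]+v[1],z)).round(1))
# changes in scene outside robot/lantern
df=cv2.absdiff(cv2.GaussianBlur(d0["side"]["img"],(5,5),0),cv2.GaussianBlur(im["img"],(5,5),0)).max(2);m=(df>40).astype(np.uint8)*255
for b in blobs(m,25):print("chg",b[0])
E
```

```text
clock: 33.7
tool_pos: [0.4686, -0.3108, 0.3259]
contact_force: [0.5, 0.3, -0.5]
[279, 210, 39, 48, 1134] [298.9, 232.2] row mids [(216, 298.0), (222, 298.0), (228, 298.5), (234, 297.0), (240, 297.0), (246, 298.5)]
exp axis [array([298.9, 218.9]), array([297.9, 229.4]), array([296.7, 241.8]), array([295.7, 252.3])]
(0.08, 0) [314.6 242. ]
(-0.08, 0) [275.4 263.3]
(0, 0.08) [279.6 237.9]
(0, -0.08) [313.4 268.1]
(0.05, 0) [307.6 245.8]
(-0.05, 0) [283.2 259. ]
chg [52, 0, 51, 77, 1781]
chg [102, 0, 71, 154, 4882]
chg [248, 0, 101, 168, 6839]
chg [64, 24, 15, 17, 165]
chg [68, 48, 6, 14, 54]
chg [80, 49, 7, 12, 49]
chg [237, 142, 30, 41, 926]
chg [47, 149, 22, 55, 306]
chg [271, 149, 5, 7, 26]
chg [110, 157, 7, 22, 74]
chg [75, 182, 23, 5, 68]
chg [281, 198, 36, 43, 893]
chg [281, 244, 30, 20, 239]
```

The lantern stands upright on the mat axis, nothing else in the side view changed, and the hand is clear. Handing in.

```bash
python3 -c "
from plant import r
print(r.finish_job())"
```

```text
the job is handed in; nothing more can be done
None
```

The lantern is standing upright on the cork mat, released, and the job was handed in at about 34 s; while I was swinging the handle up, the lantern tipped about 12° on its stand twice, and I eased it back each time before lifting.

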